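# Post the gauge plate into the returns box

## Robot

A 7-joint arm with a two-finger parallel gripper is mounted at the origin on a cart in front of the work surface, level with it; the furniture and walls round the work are solid. World frame = base frame: x ahead of the robot, y to its left, z up, the work surface at z = 0. Lengths are in mm, angles in rad, forces in N, time in s.
With the tool pointing down it reaches from about 425 to 875 mm from the base axis. Payload 8.4 kg.
Tool frame: the origin (TCP) lies between the finger pads; the fingertips stand 19 mm ahead of it and the grasp point (between the pads) is the TCP; z points along the fingers, y is the line along which they close (so a half turn about z gives the same grasp; the last joint's range is limited). The gripper opens to 85 mm and grips with 20 to 120 N. Pads are 22 mm wide; open, the fingers measure 114 mm over their backs; the gripper's body (76 mm by 85 mm) begins 54 mm behind the grasp point. The pads swing forward as they close: fully open they stand 13 mm farther back than shut.
Start: joints at [-1.216, 0.333, 0.04, 1.465, -0.013, 1.343, -0.059], TCP at [284.947, 584.183, 250.308] pointing down, gripper open.
Joint ranges: [-2.58, 2.58], [-0.38, 2.09], [-1.3, 1.39], [0.25, 2.4], [-1.5, 4.64], [0.08, 2.09], [-2.65, 2.65]. Speed limits (rad/s): [2.22, 2.22, 2.79, 2.79, 3.14, 3.14, 3.14].

## Interface

Orientations are given as a unit quaternion [w, x, y, z].
In Python, from plant import observe, read_camera, get_calibration, finish_job, recognise, place_of gives the robot as it stands.
- The arm moves only by the shell command python3 -m creep 'ROWS' [FORCE]. ROWS is JSON, a list of rows, each a list of 5 numbers: the finger opening in m, from 0 to 0.0854, then the shift along the tool's x, y, z in m, then the turn about the tool's z in units of 8 degrees (1.0 is 8 degrees). In form: [[claw, x, y, z, turn], ...]. A call has 1 to 20 rows; each row shifts and turns the commanded pose from where the row before left it, along the tool's axes as they then stand; what a row does not reach is not made up. A row lasts 1/8 s, in which the tool goes at most 62.5 mm and 10.7 degrees, less where a joint would pass 70% of its speed; a pose out of reach is approached as far as the arm can. A call is refused whole if a number of a shift passes 0.0625 or a number of a turn 1, either way. A call with a gripper value outside its range is refused whole. The fingers move at their own pace and stop on an object; FORCE is the grip in N (left out, the last holds). Time passes only in rows, so rows that do not move let the fingers close. It gives the time, the measured TCP pose, the force, the opening and the grip force at its end, in the units of the state.
- observe(): the state, without advancing time (a new reading comes with each control period).
- read_camera(name): name is "side" or "top" or "wrist"; returns the picture (384x512x3 uint8, red, green, blue); there is no depth.
- get_calibration(name): a dict with "vertical_fov" (degrees; the focal length in pixels is half the picture's height over the tangent of half this angle, whatever the lens; pixels are square), "cx", "cy" (the principal point, pixels), "k1" (the pictures are not rectified: a ray, as slopes to the right and down, at radius r is drawn at 1 + k1 r^2 times it, then the intrinsics apply), "R" (3x3) and "t" (3): a world point X has camera coordinates R X + t. Camera axes: x right, y down, z forward; pixel columns grow to the right and rows downward; lengths in mm; the calibration is good to about 2 mm. A picture is of the moment at which its call begins: read the wrist's pose just before it. get_calibration takes no time and is no camera call; for the wrist camera it gives the pose at the moment of the call.
- finish_job(): hands the job in; it is judged then, once.
Trained networks look in the newest picture that a camera, given by its name, has taken for a name from the list of things; names that differ only in an ending like _2 or _b are one class to them, and where a whole thing is asked for, a point or a joint stands for the part that bears it (a point fixed in the world has none). Each returns a list of dicts, best first, with "conf" (0 to 1); they miss things now and then, are a little off and sometimes report something else, mostly with a low value. They report only what shows in the picture. A call takes as long as a camera call. They do not tell look-alikes from the thing itself.
- recognise(camera, label): "at" ([x, y, z] in mm, in world coordinates, good to about 4 mm: the middle of the surface that is visible of it).
- place_of(camera, label): "at" ([x, y, z] in mm, in world coordinates, good to about 4 mm: a listed point, or the origin of a listed thing).
The state is a dict: "t": time; "joints": joint angles; "dq": joint speeds; "tau": joint torques, N m; "eef_pos": TCP position; "eef_rot": TCP orientation; "contact_force": force on the tool from outside, world axes, zero at the start; "torque": the same for the moment, N m; "opening": finger opening in mm; "grip_force": force on a finger pad.
Only numpy, scipy, OpenCV 4.12 (cv2) and the standard library are available. Lean on these libraries where they do the work, as an engineer would, in place of code of your own. Each camera call takes 0.05 s, during which the arm holds its last target. There are 200 camera calls.

## Task

Take the narrower of the two gauge plates out of the rack, feel it gently into the slot on top of the returns box and let it hang there upright in the slot's spring, then press its top edge down with the closed fingers until it drops into the box. The slot plate is not bolted on dead centre, so search for the slot with a light touch and never force the plate or the gripper hard against the box; leave the wide plate and everything else where they are.

Things in the scene. Friction and masses are not known exactly. Their poses are not given: they have to be found in the camera images.
- narrow_gauge: The plate to post: the narrower of two plain steel gauge plates upright in the rack, 10 thick (x) x 60 wide (y) x 80 high (z), 0.12 kg. Origin: centre of its underside. The faces are parallel from 5 to 60 mm up; above that they bevel to a 5 mm thick top edge; the lowest 5 mm bevel to 9 mm. Grip it from above across its thickness, fingertips 30 mm or more below the top edge.
- narrow_gauge_center (a point): Centre of the narrow gauge plate, 40 mm above its underside; an engraved ring is near it on both faces.
- wide_gauge: The other gauge plate, same shape and thickness but 80 mm wide (too wide for the slot). It stays in the rack. Origin: centre of its underside.
- gauge_rack: Fixed black rack, 130 (x) x 100 (y) x 32 mm high, with two pockets along its y at x = -45 and +45 mm, each 12.5 wide, 86 long, floor 8 mm above the bench, so the plates stand 24 mm deep. Either plate may be in either pocket, its y along the rack's y to about 0.06 rad. Origin: centre of its underside.
- returns_box: Fixed grey sheet-metal returns box, 146 (x) x 110 (y) mm, lock on its -x face, inner floor 4 mm above the bench. Origin: centre of its underside, z up. On its lid stands an aluminium slot plate, 104 (x) x 92 (y) x 5 mm, on four rubber mounts: it sinks up to 5 mm, 1 mm for each 6 N. Gently: nothing should press on the box with more than 25 N.
- returns_box_top (a point): Centre of the box at the height of the slot plate's flat top, 125 mm above the bench. The slot is 13 mm wide (box x), 65 mm long (box y), long edges rounded by 1.5 mm, central on the box in y. In x the slot's centre lies anywhere from -20 to +20 mm from this point, differently every time and not in the measured pose: see or feel for it. The top is flat 20 mm or more either side of the slot.
- returns_box_spring (a point): Centre of the box at the height of the slot's spring bar, 10 mm below the top. The bar bears on the gauge from the slot's +x side with about 7 N, against a wall on the -x side; pushing the gauge past it takes 5 to 15 N down. Let go, the gauge hangs there; it drops into the box once its top edge is pressed to less than about 4 mm above the slot plate's top.
- hex_key: Bystander: black L-shaped hex key lying flat, 31x97x8 mm. Origin: centre of its underside. Not to be disturbed.
- caliper: Bystander: vernier caliper lying flat, 67x190x12 mm. Origin: centre of its underside. Not to be disturbed.
- solder_spool: Bystander: white solder spool standing on its flange, 54x54x38 mm. Origin: centre of its underside. Not to be disturbed.
- bearing: Bystander: ball bearing lying flat, 40x40x10 mm. Origin: centre of its underside. Not to be disturbed.
- marker: Bystander: white marker pen lying, 17x135x16 mm. Origin: centre of its underside. Not to be disturbed.
- servo: Bystander: small black servo, 25x52x36 mm. Origin: centre of its underside. Not to be disturbed.
Mind the look-alikes: they are no part of the job. What is shaped like the narrow_gauge but orange or yellow is not meant.

How it is judged:
By the outcome, as a careful person would: the job done as asked, in the order asked, and still so for the second after the job is handed in, with the robot touching nothing.
It also fails if it takes over 72 s, if anything falls off the work surface, if the arm or the gripper's body presses on something with over 40 N, if the wrist force passes 120 N, or if a joint passes its speed limit or range.

## Working session

There is one attempt and no reset: what is moved stays moved. The work goes in short steps, Python scripts to look and compute and a shell command to move; the robot and the scene stay as the last step left them, time stands still between calls to the robot, and variables do not carry over. Pictures are saved under pics/ and viewed, at most 10 in all, crops included, and the job is handed in when it is done.

```bash
ls; mkdir -p pics
python3 - <<'E'
from plant import *
import cv2,numpy as np
s=observe();print(s['t'],s['eef_pos'],s['eef_rot'],s['opening'],s['contact_force'])
im={}
for c in('top','side'):
    im[c]=read_camera(c)
    for l in('narrow_gauge','wide_gauge','gauge_rack','returns_box_top','returns_box'):
        print(c,l,[(np.round(d['at']).tolist(),round(d['conf'],2)) for d in place_of(c,l)][:4])
    cv2.imwrite(f'pics/{c}.png',im[c][:,:,::-1])
E
```

```text
pics
0.0 [284.78125604 583.82890721 249.43397064] [-1.23005767e-04  2.24940847e-01  9.74372096e-01 -7.87276900e-04] 85.34866178692401 [-0.36327291 -0.94762179  0.19587255]
top narrow_gauge [([472.0, -219.0, -0.0], 0.71), ([593.0, -104.0, 5.0], 0.67), ([589.0, -102.0, 46.0], 0.53), ([644.0, -232.0, 2.0], 0.52)]
top wide_gauge [([544.0, -98.0, -1.0], 0.67), ([499.0, -89.0, 5.0], 0.66)]
top gauge_rack [([542.0, -100.0, 1.0], 0.7)]
top returns_box_top [([514.0, 241.0, 123.0], 0.85), ([497.0, -91.0, 8.0], 0.27)]
top returns_box [([514.0, 240.0, 4.0], 0.74)]
side narrow_gauge [([470.0, -222.0, 1.0], 0.86), ([647.0, -227.0, 6.0], 0.76), ([586.0, -102.0, 11.0], 0.62)]
side wide_gauge []
side gauge_rack [([546.0, -99.0, 0.0], 0.85)]
side returns_box_top [([513.0, 239.0, 125.0], 0.84)]
side returns_box [([514.0, 236.0, 2.0], 0.67)]
```

View pics/top.png

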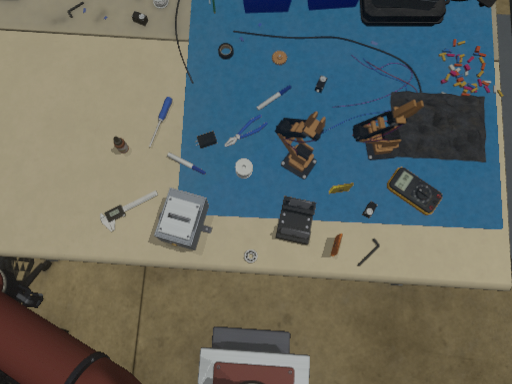

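View pics/side.png

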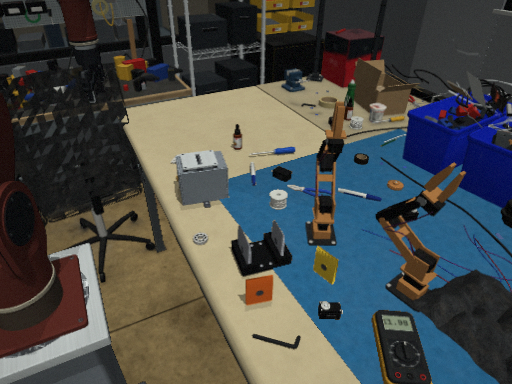

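Run:
```python
from plant import *
import cv2,numpy as np
a=cv2.imread('pics/top.png');b=cv2.imread('pics/side.png')
A=cv2.resize(a[180:260,140:220],(400,400),interpolation=cv2.INTER_CUBIC)
B=cv2.resize(a[180:260,255:335],(400,400),interpolation=cv2.INTER_CUBIC)
cv2.imwrite('pics/crop.png',np.hstack([A,B]))
c=get_calibration('top');print(c)
c=get_calibration('wrist');print(c)
```

```text
{'vertical_fov': 45.34436577749738, 'cx': 246.29806481216443, 'cy': 198.04583859683234, 'k1': -0.007544995830639021, 'R': array([[ 0.06816792, -0.99766679,  0.00375634],
       [-0.97325855, -0.06732709, -0.21962438],
       [ 0.21936485,  0.01131545, -0.97557728]]), 't': array([  13.97950864,  589.29164159, 1302.91976561])}
{'vertical_fov': 68.78659874255742, 'cx': 258.0169664892964, 'cy': 188.2610439439548, 'k1': -0.01763715075356494, 'R': array([[ 4.38387487e-01,  8.98786021e-01, -3.15687357e-04],
       [ 8.55985486e-01, -4.17404157e-01,  3.05061662e-01],
       [ 2.74053388e-01, -1.34005439e-01, -9.52332548e-01]]), 't': array([-650.22395571,  -40.32825912,  379.69935508])}
```

View pics/crop.png

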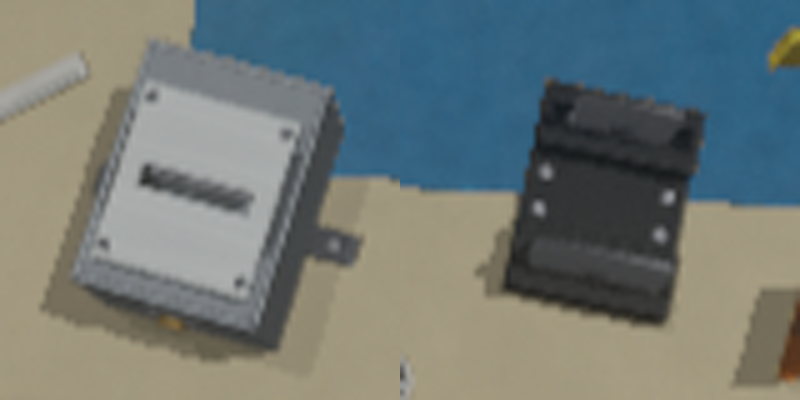

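```bash
cat > h.py <<'E'
from plant import *
import cv2,numpy as np
from scipy.spatial.transform import Rotation as Ro
def rot(s=None):
    q=(s or observe())['eef_rot']; return Ro.from_quat([q[1],q[2],q[3],q[0]]).as_matrix()
def togo(x,y,z,yaw=None):
    "tool-axis shift (mm) then turn units for tool y at world angle yaw (mod 180)"
    s=observe();R=rot(s);d=R.T@(np.array([x,y,z])-s['eef_pos'])
    a=np.arctan2(R[1,1],R[0,1]);print('pos',np.round(s['eef_pos'],1),'yawY',round(a,4),'q7',round(s['joints'][6],3),'shift',np.round(d,1))
    if yaw is not None:
        t=(a-yaw+np.pi/2)%np.pi-np.pi/2;print('turn units',round(np.degrees(t)/8,3))
def pix(c,u,z):
    "undistort pixels u (n,2) onto plane z"
    u=np.atleast_2d(u).astype(float);f=192/np.tan(np.radians(c['vertical_fov']/2))
    d=(u-[c['cx'],c['cy']])/f;m=d.copy()
    for _ in range(10): m=d/(1+c['k1']*(m**2).sum(1,keepdims=True))
    w=np.c_[m,np.ones(len(m))]@c['R'];o=-c['R'].T@c['t']
    z=np.broadcast_to(z,len(w));return o+w*((z-o[2])/w[:,2])[:,None]
def proj(c,X):
    p=np.atleast_2d(X)@c['R'].T+c['t'];m=p[:,:2]/p[:,2:];f=192/np.tan(np.radians(c['vertical_fov']/2))
    return m*(1+c['k1']*(m**2).sum(1,keepdims=True))*f+[c['cx'],c['cy']]
E
python3 -m creep '[[0.0854,-0.0356,-0.0208,0,0],[0.0854,-0.0356,-0.0208,0,0],[0.0854,-0.0356,-0.0208,0,0],[0.0854,-0.0356,-0.0208,0,0],[0.0854,-0.0356,-0.0208,0,0],[0.0854,-0.0356,-0.0208,0,0],[0.0854,-0.0356,-0.0208,0,0],[0.0854,-0.0356,-0.0208,0,0],[0.0854,-0.0356,-0.0208,0,0],[0.0854,-0.0356,-0.0208,0,0],[0.0854,0,0,0,0.94],[0.0854,0,0,0,0.94],[0.0854,0,0,0,0.94],[0.0854,0,0,0,0.94],[0.0854,0,0,0,0.94],[0.0854,0,0,0,0.94],[0.0854,0,0,0,0.94],[0.0854,0,0,0,0.94],[0.0854,0,0,0,0.94],[0.0854,0,0,0,0.94]]'
python3 - <<'E'
from h import *
togo(514,241,260)
c=get_calibration('wrist');print(-c['R'].T@c['t'],observe()['joints'])
i=read_camera('wrist');cv2.imwrite('pics/w1.png',i[:,:,::-1])
for l in('returns_box_top','returns_box'):print([(np.round(d['at']).tolist(),round(d['conf'],2)) for d in place_of('wrist',l)][:3])
E
```

```text
t: 3.1
eef_pos: [513.7, 241.2, 250.4]
eef_rot: [-0.0, 0.774, 0.633, 0.0]
contact_force: [0.4, -0.7, -0.2]
opening: 85.5
grip_force: 0.0
pos [513.7 241.2 250.4] yawY -0.1998 q7 -0.658 shift [-0.1  0.3 -9.6]
[529.89292767 317.71631537 373.82937824] [-0.86591382  0.16650358  0.39508331  1.68789707 -0.06627729  1.30025537
 -0.65781086]
[([515.0, 244.0, 125.0], 0.73)]
[([514.0, 240.0, -2.0], 0.92)]
```

View pics/w1.png

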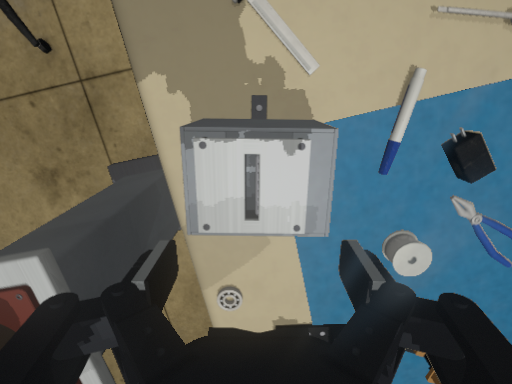

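Run:
```python
from h import *
c=get_calibration('wrist')
i=cv2.imread('pics/w1.png',0)
roi=i[148:228,232:272];m=(roi<150).astype(np.uint8)
n,l,st,ce=cv2.connectedComponentsWithStats(m)
k=1+np.argmax(st[1:,4]);p=np.argwhere(l==k)[:,::-1]+[232,148]
print('slot px',p.min(0),p.max(0))
for r in range(155,222,6):
    cc=p[p[:,1]==r][:,0]; print(r,cc.min(),cc.max(),end='; ')
ends=[]
for r in(160,214):
    cc=p[p[:,1]==r][:,0]; ends.append([cc.min()-.5,r]);ends.append([cc.max()+.5,r])
print();print('slot edges@125',np.round(pix(c,ends,125)[:,:2],1))
e=[[p[:,0].mean(),p[:,1].min()-.5],[p[:,0].mean(),p[:,1].max()+.5]];E=pix(c,e,125);print('ends',np.round(E,1),np.linalg.norm(E[0]-E[1]))
S=pix(c,[[203,145],[302,146],[207,227],[297,228]],125);print('screws',np.round(S,1),S.mean(0))
T=i[180:182,:].mean(0);print(T[175:345].astype(int).tolist())
```

```text
slot px [244 154] [259 220]
155 244 259; 161 245 259; 167 245 259; 173 245 259; 179 245 258; 185 245 259; 191 245 258; 197 245 258; 203 244 258; 209 244 258; 215 245 258; Traceback (most recent call last):
  File "<stdin>", line 9, in <module>
    return umr_minimum(a, axis, None, out, keepdims, initial, where)
ValueError: zero-size array to reduction operation minimum which has no identity
```

Run:
```python
from h import *
c=get_calibration('wrist')
i=cv2.imread('pics/w1.png',0)
ends=[[244.4,160],[259.5,160],[244,212],[258.7,212]]
print('slot edges@125',np.round(pix(c,ends,125)[:,:2],1))
e=[[252,153.5],[251.3,220.5]];E=pix(c,e,125);print('ends',np.round(E,1),np.linalg.norm(E[0]-E[1]),E.mean(0))
d=E[0]-E[1];print('slot yaw-90',np.arctan2(d[1],d[0])-np.pi/2)
S=pix(c,[[203,145],[302,146],[207,227],[297,228]],125);print('screws',np.round(S,1),S.mean(0))
# lid edges via Hough
L=cv2.createLineSegmentDetector().detect(i[110:245,170:345])[0][:,0]+[170,110,170,110]
for s in L:
    if np.hypot(s[2]-s[0],s[3]-s[1])>45:
        P=pix(c,[s[:2],s[2:]],125);dd=P[1]-P[0];print(s.round(1).tolist(),np.round(P[:,:2],1).tolist(),round(np.arctan2(dd[1],dd[0])%(np.pi/2),4))
```

```text
slot edges@125 [[507.2 268.3]
 [520.6 265.7]
 [496.4 218.8]
 [510.2 216.1]]
ends [[515.1 272.8 125. ]
 [501.5 208.8 125. ]] 65.45874653848212 [508.32378207 240.77867412 125.        ]
slot yaw-90 -0.21008664928728038
screws [[473.9 288.7 125. ]
 [560.1 270.9 125. ]
 [457.7 210.3 125. ]
 [543.7 192.4 125. ]] [508.86649231 240.53779607 125.        ]
[244.2, 218.1, 243.5, 154.4] [[495.3, 212.5], [507.5, 273.5]] 1.3722
[258.6, 154.3, 257.4, 219.3] [[520.8, 270.9], [507.5, 208.8]] 1.3594
[192.5, 139.3, 198.1, 231.8] [[466.1, 295.4], [447.9, 206.9]] 1.3678
[169.4, 187.6, 182.4, 232.5] [[433.2, 256.2], [432.5, 209.2]] 1.5557
[203.1, 117.9, 249.4, 118.3] [[479.9, 311.4], [519.0, 303.3]] 1.368
[314.4, 127.7, 259.4, 127.3] [[573.1, 284.6], [526.0, 294.2]] 1.3701
[199.4, 232.0, 283.1, 232.5] [[449.0, 206.4], [529.6, 190.1]] 1.3711
[304.1, 231.9, 310.5, 140.5] [[549.9, 186.9], [568.2, 274.2]] 1.3642
[328.2, 234.5, 338.2, 129.4] [[572.8, 179.4], [593.3, 279.3]] 1.3679
[291.9, 236.3, 188.1, 234.7] [[537.4, 184.4], [437.4, 205.7]] 1.3606
[238.1, 126.4, 185.6, 126.2] [[508.0, 298.5], [463.2, 307.5]] 1.3734
[183.4, 198.2, 179.9, 145.6] [[443.2, 243.5], [453.7, 292.1]] 1.3587
```

```bash
python3 -m creep '[[0.0854,-0.0364,0.0109,0,0],[0.0854,-0.0364,0.0109,0,0],[0.0854,-0.0364,0.0109,0,0],[0.0854,-0.0364,0.0109,0,0],[0.0854,-0.0364,0.0109,0,0],[0.0854,-0.0364,0.0109,0,0],[0.0854,-0.0364,0.0109,0,0],[0.0854,-0.0364,0.0109,0,0],[0.0854,-0.0364,0.0109,0,0],[0.0854,0,0,0,0],[0.0854,0,0,0,0]]'
python3 - <<'E'
from h import *
togo(590,-103,100)
i=read_camera('wrist');cv2.imwrite('pics/w2.png',i[:,:,::-1])
for l in('narrow_gauge','wide_gauge','gauge_rack'):print(l,[(np.round(d['at']).tolist(),round(d['conf'],2)) for d in place_of('wrist',l)][:3])
E
```

```text
t: 4.62
eef_pos: [546.3, -98.6, 250.3]
eef_rot: [-0.0, 0.772, 0.636, 0.0]
contact_force: [0.2, -0.8, 0.4]
opening: 85.3
grip_force: 0.0
pos [546.3 -98.6 250.3] yawY -0.1934 q7 -0.004 shift [  4.   43.7 150.3]
narrow_gauge [([586.0, -105.0, 12.0], 0.95), ([646.0, -229.0, -1.0], 0.7), ([475.0, -219.0, -0.0], 0.69)]
wide_gauge [([500.0, -91.0, 11.0], 0.86)]
gauge_rack [([544.0, -97.0, 6.0], 0.72)]
```

View pics/w2.png

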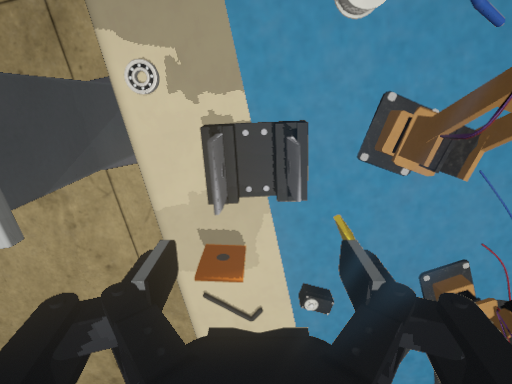

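Run:
```python
from h import *
c=get_calibration('wrist')
b=cv2.imread('pics/w2.png');i=cv2.cvtColor(b,cv2.COLOR_BGR2GRAY)
L=cv2.createLineSegmentDetector().detect(i[110:220,195:320])[0][:,0]+[195,110,195,110]
for s in L:
    if np.hypot(s[2]-s[0],s[3]-s[1])>18 and abs(s[3]-s[1])>15:
        for z in(88,32):
            P=pix(c,[s[:2],s[2:]],z);dd=P[1]-P[0];print(z,s.round(1).tolist(),np.round(P[:,:2],1).tolist(),round(np.linalg.norm(dd),1),round(np.arctan2(dd[1],dd[0])%np.pi-np.pi/2,4))
cv2.imwrite('pics/w2z.png',cv2.resize(b[115:215,195:315],(720,600),interpolation=cv2.INTER_CUBIC))
```

```text
88 [207.6, 203.1, 199.7, 128.0] [[487.5, -117.2], [499.4, -37.7]] 80.4 -0.1485
32 [207.6, 203.1, 199.7, 128.0] [[472.8, -136.0], [487.1, -40.9]] 96.2 -0.1485
88 [300.9, 200.6, 299.9, 143.1] [[587.5, -133.9], [595.7, -72.0]] 62.5 -0.1308
32 [300.9, 200.6, 299.9, 143.1] [[592.5, -156.0], [602.3, -81.9]] 74.7 -0.1308
88 [271.9, 218.4, 267.1, 197.1] [[553.0, -148.5], [552.3, -122.9]] 25.6 0.0274
32 [271.9, 218.4, 267.1, 197.1] [[551.2, -173.4], [550.4, -142.8]] 30.7 0.0274
88 [223.3, 168.1, 221.9, 134.3] [[513.2, -82.5], [519.8, -48.1]] 35.0 -0.1877
32 [223.3, 168.1, 221.9, 134.3] [[503.7, -94.5], [511.5, -53.4]] 41.8 -0.1877
88 [297.8, 159.4, 297.0, 200.6] [[591.1, -88.2], [583.4, -133.1]] 45.5 -0.1701
32 [297.8, 159.4, 297.0, 200.6] [[596.7, -101.3], [587.5, -155.0]] 54.5 -0.1701
88 [286.9, 138.1, 287.0, 163.1] [[583.5, -64.5], [579.5, -90.0]] 25.9 -0.1546
32 [286.9, 138.1, 287.0, 163.1] [[587.7, -72.9], [582.9, -103.5]] 31.0 -0.1546
88 [307.7, 123.1, 306.5, 198.1] [[606.3, -53.7], [594.0, -132.2]] 79.5 -0.1557
32 [307.7, 123.1, 306.5, 198.1] [[615.0, -60.1], [600.2, -154.0]] 95.0 -0.1
[... 557 characters left out ...]
273.2, 189.4, 272.0, 155.6] [[559.9, -134.0], [566.2, -90.5]] 43.9 -0.1434
88 [272.2, 153.2, 271.1, 123.1] [[566.2, -76.8], [570.4, -46.8]] 30.3 -0.141
32 [272.2, 153.2, 271.1, 123.1] [[567.0, -87.6], [572.1, -51.7]] 36.2 -0.141
88 [226.1, 200.6, 225.3, 169.4] [[507.9, -118.3], [514.9, -84.2]] 34.8 -0.2041
32 [226.1, 200.6, 225.3, 169.4] [[497.2, -137.3], [505.7, -96.5]] 41.7 -0.2041
88 [236.9, 195.6, 232.0, 126.9] [[520.6, -115.0], [531.4, -42.9]] 72.9 -0.148
32 [236.9, 195.6, 232.0, 126.9] [[512.5, -133.3], [525.4, -47.1]] 87.2 -0.148
88 [234.7, 125.6, 239.5, 194.4] [[534.3, -42.2], [523.7, -114.1]] 72.7 -0.1465
32 [234.7, 125.6, 239.5, 194.4] [[528.9, -46.3], [516.2, -132.3]] 87.0 -0.1465
```

View pics/w2z.png

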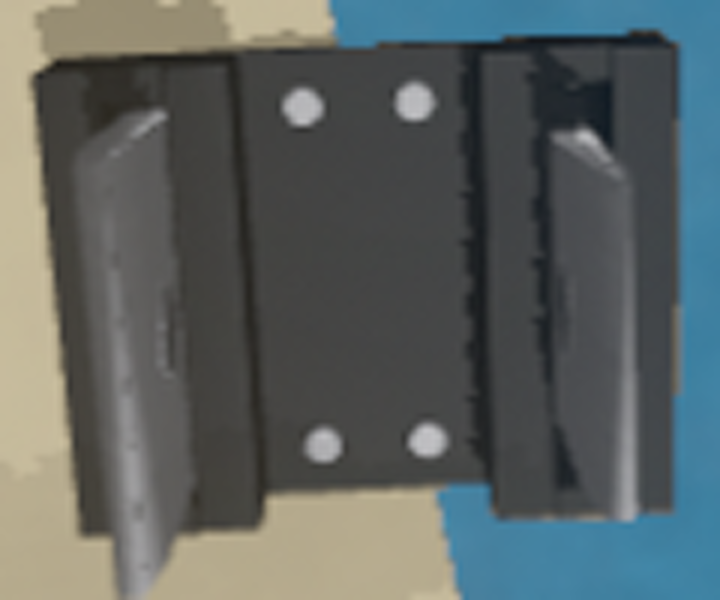

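```bash
python3 -m creep '[[0.0854,0.0005,0.01085,0,-0.37],[0.0854,0.0004,0.01085,0,0],[0.0854,0.0004,0.01085,0,0],[0.0854,0.0004,0.01085,0,0],[0.0854,0,0,0.03,0],[0.0854,0,0,0.03,0],[0.0854,0,0,0.03,0],[0.0854,0,0,0.03,0],[0.0854,0,0,0.03,0],[0.0854,0,0,0.02,0],[0.0854,0,0,0.02,0],[0.04,0,0,0,0],[0.04,0,0,0,0],[0.04,0,0,0,0]]' 30
python3 - <<'E'
from h import *
togo(589.5,-103,60,-0.142)
i=read_camera('wrist');cv2.imwrite('pics/w3.png',i[:,:,::-1])
E
```

```text
t: 6.58
eef_pos: [590.1, -104.5, 61.4]
eef_rot: [0.001, 0.756, 0.654, 0.001]
contact_force: [-1.2, -0.1, 0.4]
opening: 39.8
grip_force: 0.0
pos [ 590.1 -104.5   61.4] yawY -0.1439 q7 0.198 shift [ 1.3 -0.8  1.4]
turn units -0.013
```

View pics/w3.png

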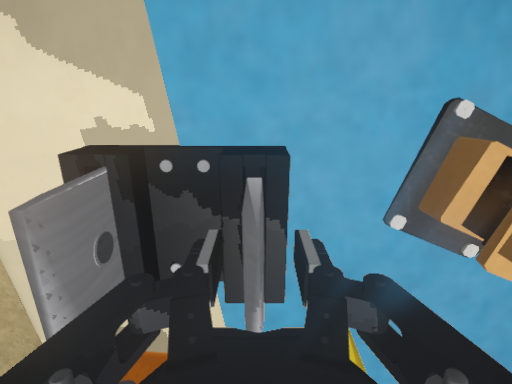

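```bash
python3 -m creep '[[0.02,0.0013,-0.0009,0,0],[0.0,0,0,0,0],[0.0,0,0,0,0],[0.0,0,0,0,0],[0.0,0,0,0,0]]' 40
```

```text
t: 7.25
eef_pos: [588.9, -102.7, 60.7]
eef_rot: [-0.0, 0.756, 0.655, 0.0]
contact_force: [-2.4, 1.4, 4.6]
opening: 9.3
grip_force: 39.8
```

```bash
python3 -m creep '[[0,0,0,-0.01,0],[0,0,0,-0.015,0],[0,0,0,-0.025,0],[0,0,0,-0.035,0],[0,0,0,-0.035,0],[0,0,0,-0.035,0],[0,0,0,-0.025,0],[0,0,0,0,0]]' 60
python3 - <<'E'
from h import *
togo(508.3,240.8,200,-0.205)
i=read_camera('wrist');cv2.imwrite('pics/w4.png',i[:,:,::-1])
c=get_calibration('wrist');s=observe();R=rot(s)
# expected plate top corners, tool frame: width along tool x, thickness tool y
for z in(-27.,):
  P=np.array([[sx*30,sy*2.5,z] for sx in(-1,1) for sy in(-1,1)])@R.T+s['eef_pos']
  print(np.round(proj(c,P),1).tolist())
E
```

```text
t: 8.25
eef_pos: [589.7, -103.5, 243.0]
eef_rot: [0.001, 0.756, 0.654, 0.002]
contact_force: [0.1, -0.1, -2.0]
opening: 8.9
grip_force: 59.8
pos [ 589.7 -103.5  243. ] yawY -0.1443 q7 0.096 shift [ 329.  -130.2   42.7]
turn units 0.435
[[250.8, 352.7], [262.0, 352.7], [249.5, 231.6], [262.7, 231.6]]
```

View pics/w4.png

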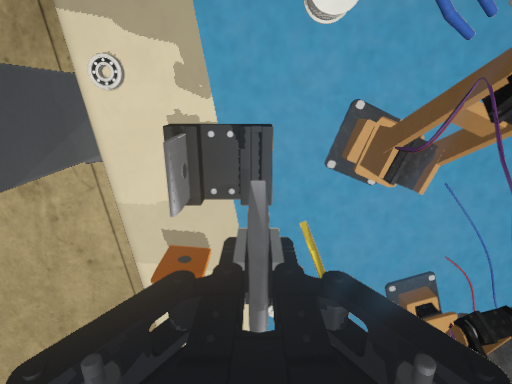

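Run:
```python
from h import *
c=get_calibration('wrist');s=observe();R=rot(s)
for x in(26,28,30,32,34):
  P=np.array([[x,sy*4.5,52.7] for sy in(-1,1)]+[[x,sy*2.5,-27.3] for sy in(-1,1)])@R.T+s['eef_pos']
  print(x,np.round(proj(c,P),1).tolist())
i=cv2.imread('pics/w4.png',0)
print(i[174:240:2,258].tolist())
for r in(184,190,200,215,225,235,250,280):print(r,i[r,244:276].tolist())
```

```text
26 [[250.0, 182.1], [263.7, 182.1], [249.6, 241.4], [262.6, 241.4]]
28 [[249.9, 179.2], [263.7, 179.2], [249.5, 236.7], [262.6, 236.7]]
30 [[249.9, 176.2], [263.8, 176.2], [249.5, 232.0], [262.7, 232.0]]
32 [[249.9, 173.2], [263.8, 173.2], [249.4, 227.2], [262.7, 227.2]]
34 [[249.9, 170.2], [263.8, 170.2], [249.4, 222.3], [262.7, 222.3]]
[76, 74, 63, 99, 135, 133, 131, 130, 127, 125, 123, 121, 119, 117, 116, 115, 113, 113, 106, 101, 96, 91, 92, 92, 92, 93, 93, 92, 92, 93, 92, 93, 93]
184 [67, 67, 69, 70, 70, 75, 87, 114, 131, 132, 132, 132, 132, 132, 133, 135, 136, 135, 135, 134, 133, 111, 78, 77, 78, 78, 78, 84, 112, 125, 125, 124]
190 [69, 69, 70, 71, 71, 79, 85, 86, 98, 119, 127, 126, 126, 126, 127, 128, 130, 129, 129, 128, 127, 109, 83, 79, 79, 78, 80, 89, 113, 122, 122, 123]
200 [70, 71, 72, 73, 79, 86, 88, 89, 89, 89, 90, 105, 117, 117, 117, 119, 120, 120, 120, 120, 118, 105, 87, 83, 77, 76, 78, 97, 120, 121, 119, 120]
215 [123, 124, 124, 112, 90, 90, 91, 90, 91, 91, 92, 90, 90, 91, 92, 100, 109, 110, 110, 110, 108, 101, 91, 90, 106, 126, 126, 126, 125, 125, 125, 125]
225 [125, 124, 124, 111, 91, 92, 92, 92, 91, 92, 91, 91, 90, 91, 92, 93, 94, 99, 103, 103, 102, 97, 93, 91, 107, 123, 120, 121, 121, 122, 124, 124]
235 [103, 103, 86, 75, 90, 90, 92, 92, 93, 93, 92, 93, 92, 93, 93, 93, 94, 95, 95, 96, 95, 95, 93, 93, 85, 67, 85, 106, 105, 105, 105, 106]
250 [100, 79, 43, 54, 77, 90, 90, 91, 91, 91, 91, 91, 92, 92, 93, 93, 93, 93, 94, 95, 97, 95, 90, 87, 72, 45, 40, 75, 98, 101, 101, 101]
280 [38, 41, 42, 41, 50, 72, 86, 88, 88, 88, 88, 88, 88, 88, 88, 88, 88, 89, 92, 94, 96, 94, 88, 73, 48, 39, 40, 40, 38, 35, 34, 35]
```

```bash
python3 -m creep '[[0,0,0,0,0.435],[0,0.02,-0.01,0,0],[0,0.034,-0.0156,0,0],[0,0.034,-0.0156,0,0],[0,0.034,-0.0156,0,0],[0,0.034,-0.0156,0,0],[0,0.034,-0.0156,0,0],[0,0.034,-0.0156,0,0],[0,0.034,-0.0156,0,0],[0,0.034,-0.0156,0,0],[0,0.03,-0.0155,0,0],[0,0,0,0.02,0],[0,0,0,0.02,0],[0,0,0,0,0],[0,0,0,0,0]]' 60
python3 - <<'E'
from h import *
togo(508.2,242.9,190,-0.205)
i=read_camera('wrist');cv2.imwrite('pics/w5.png',cv2.resize(i[100:340,130:400,::-1],None,fx=2.2,fy=2.2,interpolation=cv2.INTER_CUBIC))
cv2.imwrite('pics/w5raw.png',i[:,:,::-1])
E
```

```text
t: 10.18
eef_pos: [507.0, 242.7, 200.5]
eef_rot: [0.0, 0.776, 0.631, -0.0]
contact_force: [-0.1, 0.7, -1.2]
opening: 9.0
grip_force: 59.7
pos [507.  242.7 200.5] yawY -0.2049 q7 -0.654 shift [ 0.4  1.1 10.5]
turn units 0.0
```

View pics/w5.png

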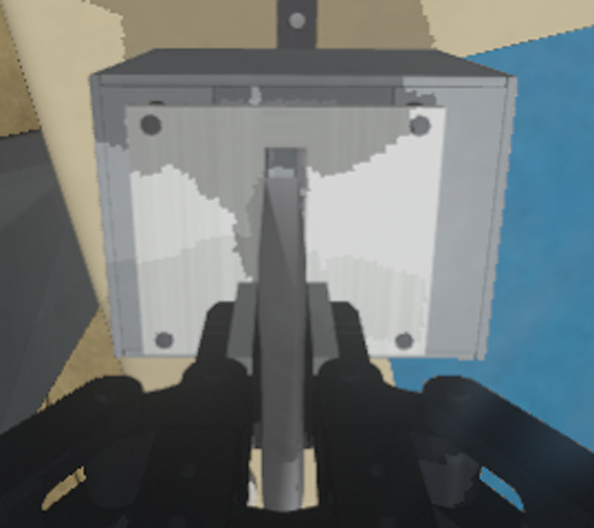

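Run:
```python
from h import *
c=get_calibration('wrist');s=observe();R=rot(s)
i=cv2.imread('pics/w5raw.png',0)
print('col',i[160:190,258].tolist()); print('r172',i[172,244:278].tolist()); print('r184',i[184,244:276].tolist())
e=pix(c,[[250.7,172],[269.3,172],[260,166.8]],125);print(np.round((e-s['eef_pos'])@R,1))
b=pix(c,[[251,182],[266,182],[258,181]],s['eef_pos'][2]-52.7);print(np.round((b-s['eef_pos'])@R,1))
```

```text
col [152, 153, 154, 153, 153, 152, 144, 112, 103, 103, 104, 103, 105, 104, 103, 111, 137, 152, 151, 150, 142, 128, 127, 126, 124, 124, 123, 122, 121, 120]
r172 [156, 154, 154, 154, 153, 149, 119, 90, 111, 117, 110, 104, 104, 104, 105, 104, 104, 104, 104, 102, 105, 114, 120, 124, 129, 141, 151, 153, 153, 153, 153, 153, 153, 153]
r184 [148, 136, 135, 135, 135, 126, 105, 108, 123, 124, 124, 124, 124, 124, 124, 126, 127, 126, 127, 126, 124, 113, 112, 118, 121, 141, 188, 212, 212, 212, 212, 212]
[[26.9 -4.6 75.9]
 [26.9  9.  75.9]
 [30.8  2.2 75.9]]
[[26.2 -3.9 52.7]
 [26.2  5.9 52.7]
 [26.8  0.7 52.7]]
```

```bash
python3 -m creep '[[0,0.0008,0.0013,0,0],[0,0,0,0.005,0],[0,0,0,0.005,0],[0,0,0,0.005,0],[0,0,0,0.004,0],[0,0,0,0.001,0],[0,0,0,0.001,0],[0,0,0,0.001,0],[0,0,0,0,0]]' 60
```

```text
t: 11.35
eef_pos: [508.4, 243.4, 178.3]
eef_rot: [0.0, 0.776, 0.631, 0.0]
contact_force: [0.8, -0.4, -1.3]
opening: 9.0
grip_force: 59.7
```

```bash
python3 -m creep '[[0,0,0,0.001,0],[0,0,0,0.001,0],[0,0,0,0.001,0],[0,0,0,0.001,0],[0,0,0,0,0]]' 60
```

```text
t: 11.98
eef_pos: [508.3, 243.4, 174.2]
eef_rot: [0.0, 0.776, 0.631, -0.0]
contact_force: [0.3, 0.5, -1.4]
opening: 8.9
grip_force: 59.7
```

```bash
python3 -m creep '[[0,0,0,0.001,0],[0,0,0,0.001,0],[0,0,0,0.001,0],[0,0,0,0.001,0],[0,0,0,0,0]]' 60
```

```text
t: 12.6
eef_pos: [508.5, 243.5, 170.5]
eef_rot: [-0.0, 0.776, 0.631, 0.0]
contact_force: [-1.8, -0.3, 2.2]
opening: 8.7
grip_force: 60.2
```

```bash
python3 -m creep '[[0,0,0,0.001,0],[0,0,0,0.001,0],[0,0,0,0.001,0],[0,0,0,0,0]]' 60
```

```text
t: 13.1
eef_pos: [508.6, 243.6, 168.5]
eef_rot: [-0.0, 0.776, 0.631, 0.0]
contact_force: [-5.8, -1.9, 13.0]
opening: 9.1
grip_force: 61.8
```

```bash
python3 -m creep '[[0,0,0,0.001,0],[0,0,0,0.001,0],[0,0,0,0.001,0],[0,0,0,0,0]]' 60
```

```text
t: 13.6
eef_pos: [509.1, 243.5, 166.7]
eef_rot: [-0.0, 0.776, 0.631, 0.001]
contact_force: [-6.0, -3.1, 22.9]
opening: 8.9
grip_force: 63.2
```

```bash
python3 -m creep '[[0,0,0,-0.002,0],[0,0,-0.0005,-0.0005,0],[0,0,-0.0005,0,0],[0,0,0,0,0]]' 60
```

```text
t: 14.1
eef_pos: [507.0, 244.1, 166.9]
eef_rot: [-0.0, 0.775, 0.631, -0.0]
contact_force: [-2.1, 0.7, 2.4]
opening: 9.2
grip_force: 60.2
```

```bash
python3 -m creep '[[0,0,0,0.001,0],[0,0,0,0.001,0],[0,0,0,0,0]]' 60
```

```text
t: 14.48
eef_pos: [507.0, 243.9, 164.6]
eef_rot: [-0.0, 0.776, 0.631, -0.0]
contact_force: [-4.8, 1.8, 3.4]
opening: 9.1
grip_force: 60.4
```

```bash
python3 -m creep '[[0,0,0,0.001,0],[0,0,0,0,0]]' 60
```

```text
t: 14.72
eef_pos: [507.1, 243.8, 163.6]
eef_rot: [-0.0, 0.776, 0.631, -0.0]
contact_force: [-4.4, 1.8, 3.5]
opening: 9.3
grip_force: 60.5
```

```bash
python3 -m creep '[[0,0,0,0.001,0],[0,0,0,0.001,0],[0,0,0,0.001,0],[0,0,0,0.001,0],[0,0,0,0,0]]' 60
```

```text
t: 15.35
eef_pos: [507.0, 243.6, 159.5]
eef_rot: [-0.0, 0.776, 0.631, -0.0]
contact_force: [-4.9, 1.3, 1.6]
opening: 9.3
grip_force: 60.5
```

```bash
python3 -m creep '[[0,0,0,0.001,0],[0,0,0,0.001,0],[0,0,0,0.001,0],[0,0,0,0.001,0],[0,0,0,0,0]]' 60
```

```text
t: 15.98
eef_pos: [507.0, 243.5, 155.4]
eef_rot: [-0.0, 0.776, 0.631, -0.001]
contact_force: [-4.9, 0.5, 2.4]
opening: 8.9
grip_force: 60.5
```

```bash
python3 -m creep '[[0,0,0,0.001,0],[0,0,0,0.001,0],[0,0,0,0.001,0],[0,0,0,0,0],[0.015,0,0,0,0],[0.02,0,0,0,0],[0.03,0,0,0,0],[0.03,0,0,0,0],[0.03,0,0,0,0]]' 20
python3 - <<'E'
from h import *
i=read_camera('wrist');cv2.imwrite('pics/w6.png',i[:,:,::-1])
d=place_of('wrist','narrow_gauge');print([(np.round(k['at']).tolist(),round(k['conf'],2)) for k in d][:3])
E
```

```text
t: 17.1
eef_pos: [507.5, 243.5, 152.8]
eef_rot: [0.0, 0.776, 0.631, 0.0]
contact_force: [0.4, -0.9, 0.0]
opening: 30.0
grip_force: 0.0
[([505.0, 238.0, 102.0], 0.8)]
```

```bash
python3 -m creep '[[0.03,0,0,-0.005,0],[0.03,0,0,-0.01,0],[0.03,0,0,-0.015,0],[0.03,0,0,-0.015,0],[0.03,0,0,-0.015,0],[0.03,0,0,-0.015,0],[0.0,0,0,0,0],[0.0,0,0,0,0],[0.0,0,0,0,0]]' 40
python3 - <<'E'
from h import *
i=read_camera('wrist');cv2.imwrite('pics/w7.png',i[:,:,::-1])
d=place_of('wrist','narrow_gauge');print([(np.round(k['at']).tolist(),round(k['conf'],2)) for k in d][:3])
i2=read_camera('side')
d=place_of('side','narrow_gauge');print([(np.round(k['at']).tolist(),round(k['conf'],2)) for k in d][:5])
A=i[60:384,110:430,::-1];B=cv2.resize(i2[110:220,140:250,::-1],(324,324),interpolation=cv2.INTER_CUBIC)
cv2.imwrite('pics/w8.png',np.hstack([A,B]))
E
```

```text
t: 18.32
eef_pos: [507.1, 243.5, 227.1]
eef_rot: [-0.0, 0.776, 0.631, -0.001]
contact_force: [0.2, -0.5, -0.0]
opening: -0.0
grip_force: 0.0
[([504.0, 240.0, 103.0], 0.72)]
[([649.0, -226.0, 5.0], 0.79), ([471.0, -219.0, 1.0], 0.78), ([497.0, -91.0, 10.0], 0.62), ([506.0, 245.0, 102.0], 0.53)]
```

View pics/w8.png

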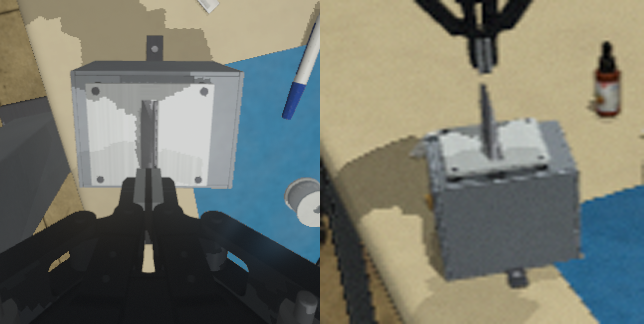

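```bash
python3 -m creep '[[0,-0.002,0,0.005,0],[0,0,0,0.008,0],[0,0,0,0.007,0],[0,0,0,0.0015,0],[0,0,0,0.0015,0],[0,0,0,0.0015,0],[0,0,0,0.0015,0],[0,0,0,0.0015,0],[0,0,0,0.0015,0]]' 40
```

```text
t: 19.65
eef_pos: [507.1, 241.7, 198.8]
eef_rot: [-0.0, 0.776, 0.631, 0.0]
contact_force: [-0.7, -0.4, 3.1]
opening: 0.2
grip_force: 1.4
```

```bash
python3 -m creep '[[0,0,0,0.001,0],[0,0,0,0.001,0],[0,0,0,0.001,0],[0,0,0,0.001,0]]' 40
```

```text
t: 20.15
eef_pos: [507.5, 242.0, 195.6]
eef_rot: [-0.0, 0.776, 0.631, 0.001]
contact_force: [-0.6, -0.5, 6.9]
opening: -0.1
grip_force: 3.2
```

```bash
python3 -m creep '[[0,0,0,0.0015,0],[0,0,0,0.0015,0],[0,0,0,0.0015,0],[0,0,0,0.0015,0],[0,0,0,0.0015,0],[0,0,0,0.0015,0]]' 40
```

```text
t: 20.9
eef_pos: [507.2, 242.1, 186.5]
eef_rot: [-0.0, 0.776, 0.631, 0.001]
contact_force: [-0.3, -0.3, 5.9]
opening: 0.0
grip_force: 2.9
```

```bash
python3 -m creep '[[0,0,0,0.0015,0],[0,0,0,0.0015,0],[0,0,0,0.0015,0],[0,0,0,0.0015,0],[0,0,0,0.0015,0],[0,0,0,0.0015,0]]' 40
```

```text
t: 21.65
eef_pos: [507.2, 242.1, 177.4]
eef_rot: [-0.0, 0.776, 0.631, 0.001]
contact_force: [-1.7, 0.3, 5.6]
opening: 0.0
grip_force: 2.9
```

Sliding steadily at about 6 N. The drop should come near TCP z = 147.

```bash
python3 -m creep '[[0,0,0,0.0015,0],[0,0,0,0.0015,0],[0,0,0,0.0015,0],[0,0,0,0.0015,0],[0,0,0,0.0015,0],[0,0,0,0.0015,0],[0,0,0,0.0015,0],[0,0,0,0.0015,0],[0,0,0,0.0015,0],[0,0,0,0.0015,0],[0,0,0,0.0015,0],[0,0,0,0.0015,0]]' 40
```

```text
t: 23.15
eef_pos: [507.2, 242.1, 159.4]
eef_rot: [-0.0, 0.776, 0.631, 0.0]
contact_force: [-1.3, -0.0, 5.1]
opening: -0.1
grip_force: 2.9
```

```bash
python3 -m creep '[[0,0,0,0.0015,0],[0,0,0,0.0015,0],[0,0,0,0.0015,0],[0,0,0,0.0015,0],[0,0,0,0.0015,0],[0,0,0,0,0]]' 40
```

```text
t: 23.9
eef_pos: [507.1, 242.1, 151.7]
eef_rot: [-0.0, 0.776, 0.631, 0.0]
contact_force: [-1.5, 1.8, 4.3]
opening: -0.1
grip_force: 2.3
```

Tips are at about 132.7; continue in 1 mm steps.

```bash
python3 -m creep '[[0,0,0,0.001,0],[0,0,0,0.001,0],[0,0,0,0.001,0],[0,0,0,0,0]]' 40
```

```text
t: 24.4
eef_pos: [506.8, 241.2, 147.8]
eef_rot: [0.0, 0.776, 0.631, -0.001]
contact_force: [-0.4, 0.6, -0.2]
opening: -0.1
grip_force: 0.0
```

```bash
python3 -m creep '[[0,0,0,0.001,0],[0,0,0,0,0]]' 40
```

```text
t: 24.65
eef_pos: [507.0, 241.5, 147.1]
eef_rot: [0.0, 0.776, 0.631, -0.0]
contact_force: [0.3, -0.2, 0.9]
opening: -0.2
grip_force: 0.0
```

Force fell to zero, so it seems to have dropped. I'll retreat and check.

```bash
python3 -m creep '[[0,0,0,-0.01,0],[0,0,0,-0.02,0],[0,0,0,-0.025,0],[0,0,0,-0.025,0],[0,0,0,-0.025,0],[0,0,0,0,0],[0,0,0,0,0],[0,0,0,0,0],[0,0,0,0,0]]'
python3 - <<'E'
from h import *
i=read_camera('wrist');cv2.imwrite('pics/w9.png',i[:,:,::-1])
print([(np.round(k['at']).tolist(),round(k['conf'],2)) for k in place_of('wrist','narrow_gauge')][:3])
i2=read_camera('side')
print([(np.round(k['at']).tolist(),round(k['conf'],2)) for k in place_of('side','narrow_gauge')][:5])
# slot-plate look vs. first look: sample along box x at a few rows through the slot
c=get_calibration('wrist');ex=np.array([.979,-.2036,0]);ey=np.array([.2036,.979,0])
o=np.array([508.3,240.8,125.])
for y in(30,22,15):
    P=proj(c,[o+ex*t+ey*y for t in range(-16,17,2)]);print(y,[int(i[int(round(v)),int(round(u))].mean()) for u,v in P])
# side view above slot: should be no plate (z 130..160)
cs=get_calibration('side');P=proj(cs,[o+ey*0+[0,0,h] for h in(8,15,25,35,45)]);print([i2[int(v),int(u)].tolist() for u,v in P.round()])
E
```

```text
t: 25.78
eef_pos: [506.7, 241.5, 251.7]
eef_rot: [0.0, 0.776, 0.631, -0.001]
contact_force: [0.5, 0.1, -0.3]
opening: -0.0
grip_force: 0.0
[([504.0, 239.0, 7.0], 0.86)]
[([649.0, -227.0, 5.0], 0.66), ([471.0, -222.0, 0.0], 0.55)]
30 [155, 154, 157, 188, 210, 150, 91, 98, 93, 95, 114, 135, 200, 211, 211, 211, 211]
22 [210, 210, 211, 211, 211, 152, 92, 100, 99, 99, 124, 142, 204, 211, 211, 211, 211]
15 [210, 211, 211, 211, 211, 154, 93, 103, 105, 98, 127, 138, 206, 212, 211, 212, 211]
[[42, 45, 47], [127, 132, 129], [169, 161, 134], [186, 174, 136], [188, 175, 140]]
```

```bash
python3 -c "
from plant import *
print(finish_job())"
```

```text
the job is handed in; nothing more can be done
None
```

The narrow gauge went into the slot, hung upright in the spring, and dropped into the box when I pressed its top edge down; I then handed the job in. Upward force read up to about 23 N (limit 25 N) while passing the spring, and the wide plate and bystanders were not touched on purpose, though I did not re-check them at the end.

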